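# Lock the steel caddy with its T-bar

### The arm

A 6-joint arm with a two-finger parallel gripper is mounted at the origin on the work surface. World frame = base frame: x ahead of the robot, y to its left, z up, the work surface at z = 0. Lengths are in mm, angles in degrees, forces in N, time in s.
With the tool pointing down it reaches from about 350 to 875 mm from the base axis. Payload 15.5 kg.
Tool frame: the origin (TCP) lies on the centre line of the jaws, within the pads' length; the fingertips stand 17 mm ahead of it and the grasp point (between the pads) lies 2 mm behind it (nose_length is the distance from the TCP to the fingertips, in mm); z points along the fingers, y is the line along which they close (so a half turn about z gives the same grasp; the last joint's range is limited). The gripper opens to 85 mm and grips with 20 to 120 N. Pads are 22 mm wide; open, the fingers measure 114 mm over their backs; the gripper's body (76 mm by 85 mm) begins 54 mm behind the grasp point. The pads swing forward as they close: fully open they stand 13 mm farther back than shut.
Start: joints at [65.346, 28.281, 77.091, -0, 74.628, -5.472], TCP at [205.358, 590.301, 248.277] pointing down, gripper open.
Joint ranges: [-166.48, 166.48], [-47.26, 123.95], [12.59, 153.08], [-70.14, 250.14], [6.76, 159.57], [-176.63, 176.63]. Speed limits (degrees/s): [108.29, 108.29, 147.25, 172.46, 172.46, 172.46].

### API

Orientations are given as [roll, pitch, yaw] about the fixed x, y, z axes, in that order (R = Rz(yaw) Ry(pitch) Rx(roll)).
In Python, from workcell import sense, grab_frame, finish_job, nose_length gives the robot as it stands.
- The arm moves only by the tool apply_moves, never from a script. Its arguments are lists of equal length, an entry for each row: "delta_pos": the shift along the tool's x, y, z in m, a list of three; "angular": the turn, a rotation vector about the tool's x, y, z in rad, a list of three; "jaw": the finger opening in m, from 0 to 0.0854. In form: {"delta_pos": [[tx, ty, tz], ...], "angular": [[ax, ay, az], ...], "jaw": [jaw, ...]}. A call has 1 to 5 rows; each row is the pose to reach, as a shift and turn from the pose commanded when the call began, along the tool's axes at that moment; what a row does not reach only later rows make up. A row lasts 1/10 s, in which the tool goes at most 50 mm and 8.59 degrees, less where a joint would pass 70% of its speed; a pose out of reach is approached as far as the arm can. A call with a gripper value outside its range is refused whole. The fingers move at their own pace and stop on an object; "force" is the grip in N (left out, the last holds). Time passes only in rows, so rows that repeat a pose let the fingers close. It gives the time, the measured TCP pose, the force, the opening and the grip force at its end, in the units of the state.
- sense(): the state, without advancing time (a new reading comes with each control period).
- grab_frame(name): name is "side" or "top"; returns a dict with "frame" (400x640x3 uint8, red, green, blue), "fx", "fy", "cx", "cy" (pixels), "rvec" (rotation vector, rad) and "tvec" (3), from world to camera coordinates, as OpenCV has them. Camera axes: x right, y down, z forward; pixel columns grow to the right and rows downward; lengths in mm; the calibration is good to about 2 mm. A picture is of the moment at which its call begins. There is no depth.
- finish_job(): hands the job in; it is judged then, once.
The state is a dict: "time": time; "joint_pos": joint angles; "qvel": joint speeds; "joint_efforts": joint torques, N m; "eef_pos": TCP position; "tcp_rot": TCP orientation; "wrist_force": force on the tool from outside, world axes, zero at the start; "torque": the same for the moment, N m; "width": opening from 0.0 (shut) to 1.0 (fully open); "finger_force": force on a finger pad.
Only numpy, scipy, OpenCV 4.12 (cv2) and the standard library are available. Lean on these libraries where they do the work, as an engineer would, in place of code of your own. Each camera call takes 0.05 s, during which the arm holds its last target. There are 200 camera calls.

### The job

First shut the half-open lid of the steel caddy. Then draw the T-handled steel bar out from under the plate rack and slide its plain end over the shut lid through both eyes of the caddy, until that end stands about a finger's width clear beyond the second eye, and let go. Leave the other things on the bench where they stand.

Things in the scene. Friction and masses are not known exactly. Their poses are not given: they have to be found in the camera images.
- caddy: Steel caddy fixed to the bench, 140 (x) by 94 (y) by 80 mm high, hinged lid on top. Origin: centre of its underside; z up. On each y side a steel lug, 6 mm thick (y 47 to 53 mm either side), 44 mm wide along x, top at 130 mm, with one round 25 mm eye. Both eyes lie on one line parallel to y at x -30, z 108 mm, running over the shut lid. The bar may come from either side.
- eye_left (a point): Centre of the eye in the caddy's +y lug, mid-thickness, at caddy (-30, 50, 108) mm.
- eye_right (a point): Centre of the eye in the caddy's -y lug, mid-thickness, at caddy (-30, -50, 108) mm.
- hinge (a point): Middle of the lid's hinge line on the caddy's +x rim, at caddy (70, 0, 80) mm. The hinge line is parallel to the caddy's y.
- lid (a joint): Lid angle, rad: 0 shut, grows as the front (-x) edge rises; starts 0.5 to 0.95. Steel plate 142 mm from hinge to front edge (a 40 mm wide lip reaches 9 mm further), 88 mm wide, 6 mm thick, underside through the hinge line: shut, its top is 86 mm above the bench. It swings down between the lugs. Stiff hinge: stays where left, needs about 1 to 3 N at the front to push down.
- bar: Loose steel bar with T handle, about 0.2 kg. Round shaft, 18 mm diameter, along its +x; origin on the shaft axis at the middle of the crossbar (18 mm diameter, 56 mm long, along y). Plain end 190 mm from the origin, last 8 mm tapered to 8 mm. Starts flat on the bench (axis 9 mm up), T handle and about 100 mm of shaft under the rack, plain end sticking out about 80 to 95 mm.
- bar_tip (a point): Centre of the bar's plain end, 190 mm along the bar's x from its origin.
- rack: Wooden plate rack fixed to the bench, 106 (x) by 120 mm (y). Origin: centre of its underside; z up. Under its deck (38 to 46 mm above the bench) is a tunnel 90 mm wide along y, open at y +60 mm where the bar sticks out, closed at the far end and sides. Four aluminium plates stand in it, crosswise to y, between y -55 and +17 mm, up to 176 mm above the bench.
- cup: Red enamel mug, 76 mm wide, 80 mm high; bystander. Origin at the centre of its underside.
- scoop: White plastic scoop, 160 mm long, 28 mm high; bystander. Origin on its underside, at mid-length.
- burner: Clay incense burner, 88 mm wide, 92 mm high; bystander. Origin at the centre of its underside.
- incense_box: Cardboard box, 50 x 160 x 30 mm; bystander. Origin at the centre of its underside.
- glass_jar: Amber glass jar with a steel cap, 72 mm wide, 100 mm high; bystander. Origin at the centre of its underside.
- dish: Flat aluminium plate, 110 mm wide, 18 mm high; bystander. Origin at the centre of its underside.
- spoon: Spoon lying on the bench; bystander. Origin on its underside near mid-length.
Not all that is in view belongs to the job. Leave any orange look-alike of the caddy alone.

How it is judged:
By the outcome, as a careful person would: the job done as asked, in the order asked, and still so for the second after the job is handed in, with the robot touching nothing.
It also fails if it takes over 72 s, if anything falls off the work surface, if the arm or the gripper's body presses on something with over 40 N, if the wrist force passes 120 N, or if a joint passes its speed limit or range.

## Working session

There is one attempt and no reset: what is moved stays moved. The work goes in short steps, Python scripts to look and compute and a tool call to move; the robot and the scene stay as the last step left them, time stands still between calls to the robot, and variables do not carry over. Pictures are saved under pics/ and viewed, at most 10 in all, crops included, and the job is handed in when it is done.

Besides the shell and the picture viewer there is one more tool, called by a JSON object that holds its "fn" and its "kwargs", one argument or row to a line. apply_moves: Moves the arm, as the interface text tells. Its arguments: {"type":"object","properties":{"delta_pos":{"type":"array","items":{"type":"array","items":{"type":"number"}}},"angular":{"type":"array","items":{"type":"array","items":{"type":"number"}}},"jaw":{"type":"array","items":{"type":"number"}},"force":{"type":"number"}},"required":["delta_pos","angular","jaw"]}

```bash
mkdir -p pics; ls; cat > h.py <<'E'
import numpy as np, cv2
from workcell import sense, grab_frame, finish_job, nose_length
from scipy.spatial.transform import Rotation as R
def grab(n,save=None):
    f=grab_frame(n)
    if save: cv2.imwrite(f'pics/{save}.png',f['frame'][:,:,::-1])
    return f
def K(f): return np.array([[f['fx'],0,f['cx']],[0,f['fy'],f['cy']],[0,0,1.]])
def ray(f,p):
    M=R.from_rotvec(np.ravel(f['rvec'])).as_matrix(); t=np.ravel(f['tvec'])
    d=M.T@np.linalg.inv(K(f))@np.array([p[0],p[1],1.]); return -M.T@t,d/np.linalg.norm(d)
def onz(f,p,z):
    c,d=ray(f,p); return c+d*(z-c[2])/d[2]
def proj(f,P):
    return cv2.projectPoints(np.atleast_2d(np.array(P,float)),np.ravel(f['rvec']).astype(float),np.ravel(f['tvec']).astype(float),K(f),None)[0][:,0]
def two(f,p,g,q):
    a,d=ray(f,p); b,e=ray(g,q)
    s=np.linalg.lstsq(np.c_[d,-e],b-a,rcond=None)[0]
    return (a+d*s[0]+b+e*s[1])/2, np.linalg.norm(a+d*s[0]-b-e*s[1])
E
python3 - <<'E'
from h import *
import pickle
F={n:grab(n,n+'0') for n in('top','side')}
pickle.dump(F,open('f0.pkl','wb'))
s=sense();print(s)
for n in F: print(n,ray(F[n],(320,200)),F[n]['fx'])
E
```

```text
pics
{'time': 0.1, 'joint_pos': array([ 6.53471126e+01,  2.83118910e+01,  7.71231049e+01, -2.92388637e-08,
        7.46270864e+01, -5.47229786e+00]), 'qvel': array([ 0.01692413, -0.01950548, -0.12611346,  0.01576525, -0.12678999,
       -0.04765196]), 'joint_efforts': array([ 2.81787170e-04, -8.83580661e+01, -3.84561539e+01, -1.83777825e-04,
        5.16754633e-03, -1.05673575e-05]), 'eef_pos': array([205.22153185, 590.03632845, 247.75652552]), 'tcp_rot': array([-1.79938201e+02, -5.92041311e-03,  1.60819407e+02]), 'wrist_force': array([-0.47818785,  0.77338125, -0.1586828 ]), 'torque': array([ 0.0222724 , -0.01460191, -0.02038808]), 'finger_force': 0.0, 'width': 1.0018420898340545}
top (array([ 286.91701629,   21.2483599 , 1366.02763576]), array([ 0.20202087,  0.01251875, -0.97930121])) 468.2510302447744
side (array([-126.15265047, -563.73571978,  842.26387054]), array([ 0.57388617,  0.50194816, -0.64707242])) 419.6282665529442
```

View pics/top0.png

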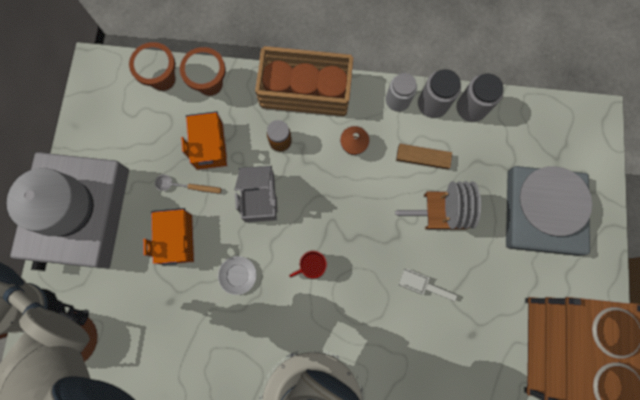

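View pics/side0.png

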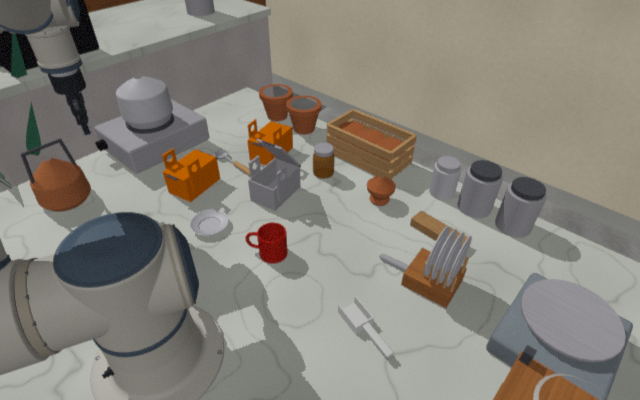

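Top view: steel caddy near px (256,195), bar's plain end near (398,212), rack near (452,210). The side view shows the caddy at (275,180) and the bar at (393,263). I'll zoom in on both.

```bash
python3 - <<'E'
import cv2,numpy as np
t=cv2.imread('pics/top0.png');s=cv2.imread('pics/side0.png')
def c(i,x,y,w=66,h=50): return cv2.resize(i[y:y+h,x:x+w],(396,300),interpolation=cv2.INTER_CUBIC)
cv2.imwrite('pics/z0.png',np.vstack([np.hstack([c(t,225,160),c(t,390,180,99,75)]),np.hstack([c(s,240,130,80,80*50//66+20)[:300],c(s,372,222,99,82)])]))
E
```

```text
(no output)
```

View pics/z0.png

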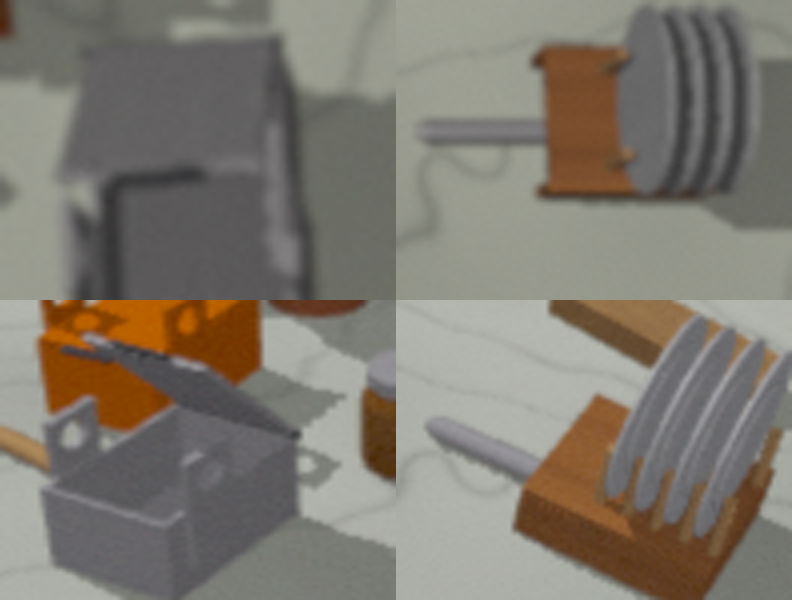

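```bash
cat > m.py <<'E'
from h import *
import pickle
F=pickle.load(open('f0.pkl','rb'));T,S=F['top'],F['side']
obs=[((254.5,164.7),(-30,50,108)),((282.8,175.3),(-30,-50,108)),((275.8,209.2),(-70,-47,0)),((249.1,179.9),(-70,47,80)),((276.4,189.2),(-70,-47,80)),((300.2,166.8),(70,-47,80))]
W=np.array([onz(S,p,m[2])[:2] for p,m in obs]);M=np.array([m[:2] for _,m in obs],float)
Wc,Mc=W-W.mean(0),M-M.mean(0)
a=np.arctan2((Mc[:,0]*Wc[:,1]-Mc[:,1]*Wc[:,0]).sum(),(Mc*Wc).sum())
Rz=np.array([[np.cos(a),-np.sin(a)],[np.sin(a),np.cos(a)]]);o=W.mean(0)-Rz@M.mean(0)
print('caddy',o,np.degrees(a));print('resid',(M@Rz.T+o-W).round(1))
print('bar tip top',onz(T,(395.5,212.7),9),'at rack',onz(T,(427.2,212.5),9)); print('two',two(T,(395.5,212.7),S,(380.5,256.7)))
print('rack corners',onz(T,(426.2,192),46),onz(T,(425.5,228.2),46))
i=cv2.cvtColor(T['frame'],cv2.COLOR_RGB2BGR)
C=[(-30,50,130),(-30,-50,130),(-70,47,80),(-70,-47,80),(70,-47,80),(70,47,80),(-30,50,108),(-30,-50,108)]
P=[np.r_[Rz@c[:2]+o,c[2]] for c in C]
b=cv2.resize(i[155:235,220:300],(600,600),interpolation=cv2.INTER_CUBIC)
for u in proj(T,P): cv2.circle(b,tuple(((u-[220,155]+.5)*7.5).astype(int)),3,(0,0,255),-1)
cv2.imwrite('pics/z1.png',b)
E
python3 m.py
```

```text
caddy [556.01574233 214.54798839] 10.887370489292293
resid [[ 1.3 -2.3]
 [ 0.4  0.2]
 [-3.  -5.1]
 [ 0.7  2.2]
 [-5.3  1.9]
 [ 6.   3.2]]
bar tip top [ 552.68572759 -186.27607464    9.        ] at rack [ 563.26224958 -278.98508506    9.        ]
two (array([ 553.70356054, -186.95159225,    1.04694504]), np.float64(1.4835899616890726))
rack corners [ 615.52964108 -264.48576116   46.        ] [ 509.92880619 -268.58640913   46.        ]
```

View pics/z1.png

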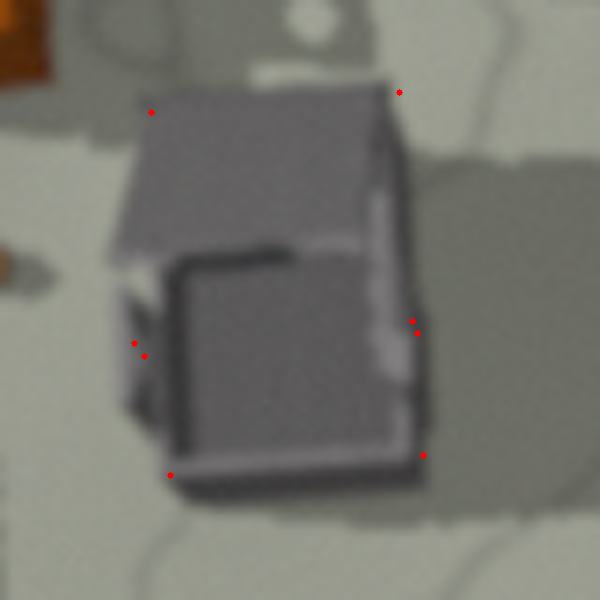

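The refit needs more points. In this crop the caddy's front bottom corners are near (190,502) and (421,487), the hinge corners near (143,95) and (386,85), and the left lug top near (120,290) to (127,405). My first model's yaw is about 2° too large.

```bash
cat > m2.py <<'E'
from m import *
from scipy.optimize import least_squares
z=lambda x,y:(220+x/7.5-.5,155+y/7.5-.5)
tobs=[(z(190,502),(-70,47,0)),(z(421,487),(-70,-47,0)),(z(166,475),(-70,47,80)),(z(416,463),(-70,-47,80)),(z(143,95),(70,44,83)),(z(386,85),(70,-44,83)),(z(127,405),(-52,53,130)),(z(120,290),(-8,53,130))]
def res(v):
    r=R.from_euler('z',v[2],degrees=True); o=np.r_[v[:2],0]
    f=lambda F,ob:(proj(F,r.apply([m for _,m in ob])+o)-[p for p,_ in ob]).ravel()
    return np.r_[f(S,obs),f(T,tobs)]
r=least_squares(res,[556,214,9],loss='soft_l1');print('fit',r.x.round(2));print(res(r.x).reshape(-1,2).round(1).tolist())
E
python3 m2.py|tail -2
```

```text
fit [556.61 216.97  11.15]
[[0.4, -0.2], [-0.3, -0.5], [0.2, 0.8], [-0.7, -0.8], [-2.1, 0.1], [0.1, -1.7], [0.9, 0.8], [1.9, 0.0], [-0.2, -0.1], [0.2, -1.4], [1.1, 1.8], [-0.3, 0.5], [-0.4, -0.3], [-0.3, -0.9]]
```

```bash
cat >> h.py <<'E'
def to(x,y,z,yaw=None,s=None):
    s=s or sense(); r=R.from_euler('xyz',s['tcp_rot'],degrees=True)
    p=r.inv().apply(np.array([x,y,z])-s['eef_pos'])/1000
    w=(r.inv()*R.from_euler('xyz',[180,0,s['tcp_rot'][2] if yaw is None else yaw],degrees=True)).as_rotvec()
    print('t',round(s['time'],2),'pos',s['eef_pos'].round(1),s['tcp_rot'].round(2),'F',s['wrist_force'].round(1),'w',round(s['width'],3),'| d',p.round(4).tolist(),w.round(4).tolist())
E
python3 -c "
from h import *
print(nose_length() if callable(nose_length) else nose_length)
to(532,211,235,100.7)"
```

```text
17.0
t 0.1 pos [205.2 590.  247.8] [-1.7994e+02 -1.0000e-02  1.6082e+02] F [-0.5  0.8 -0.2] w 1.002 | d [-0.4332, -0.2506, 0.013] [-0.001, 0.0005, 1.0493]
```

{"fn": "apply_moves", "kwargs": {
  "delta_pos": [
    [-0.217,-0.125,0.006],
    [-0.217,-0.125,0.006],
    [-0.217,-0.125,0.006],
    [-0.217,-0.125,0.006],
    [-0.217,-0.125,0.006]
  ],
  "angular": [
    [0,0,0.524],
    [0,0,0.524],
    [0,0,0.524],
    [0,0,0.524],
    [0,0,0.524]
  ],
  "jaw": [0,0,0,0,0]
}}

```text
time: 0.6
eef_pos: [369.7, 399.6, 242.1]
tcp_rot: [-180.0, 0.0, 130.6]
wrist_force: [0.6, 0.6, -0.9]
width: 0.146
finger_force: 0.0
```

```bash
python3 -c "
from h import *
to(532,211,235,100.7)"
```

```text
t 0.6 pos [369.7 399.6 242.1] [-179.98    0.    130.63] F [ 0.6  0.6 -0.9] w 0.146 | d [-0.2488, 0.0003, 0.0071] [-0.0003, 0.0001, 0.5224]
```

{"fn": "apply_moves", "kwargs": {
  "delta_pos": [
    [-0.249,0,0.007],
    [-0.249,0,0.007],
    [-0.249,0,0.007],
    [-0.249,0,0.007],
    [-0.249,0,0.007]
  ],
  "angular": [
    [0,0,0.522],
    [0,0,0.522],
    [0,0,0.522],
    [0,0,0.522],
    [0,0,0.522]
  ],
  "jaw": [0,0,0,0,0]
}}

```text
time: 1.1
eef_pos: [532.6, 210.9, 235.1]
tcp_rot: [-180.0, 0.0, 100.7]
wrist_force: [0.8, 0.3, 0.4]
width: -0.002
finger_force: 0.0
```

```bash
python3 - <<'E'
from h import *
to(532,211,105,100.7)
t=grab('top');s=grab('side')
c=lambda i,x,y:cv2.resize(i['frame'][y:y+90,x:x+120,::-1],(400,300),interpolation=cv2.INTER_CUBIC)
cv2.imwrite('pics/a.png',np.hstack([c(t,200,140),c(s,220,90)]))
E
```

```text
t 1.1 pos [532.6 210.9 235.1] [-179.98    0.    100.7 ] F [0.8 0.3 0.4] w -0.002 | d [0.0002, -0.0005, 0.1301] [-0.0004, 0.0, 0.0]
```

View pics/a.png

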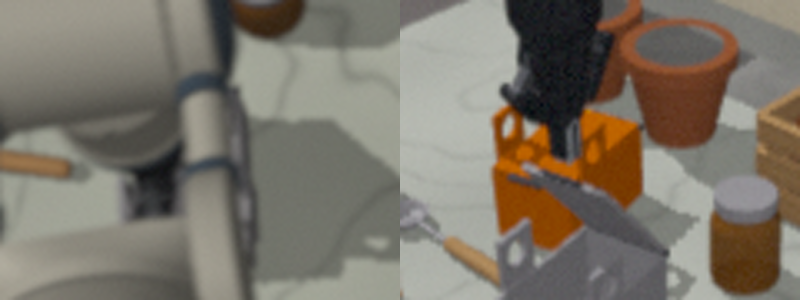

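The fingertips (crop px 565,158) are right above the lid's front, between the lugs. Pushing down from here.

{"fn": "apply_moves", "kwargs": {
  "delta_pos": [
    [0,0,0.02],
    [0,0,0.04],
    [0,0,0.06],
    [0,0,0.08],
    [0,0,0.1]
  ],
  "angular": [
    [0,0,0],
    [0,0,0],
    [0,0,0],
    [0,0,0],
    [0,0,0]
  ],
  "jaw": [0,0,0,0,0]
}}

```text
time: 1.7
eef_pos: [531.3, 213.0, 134.5]
tcp_rot: [-180.0, -0.0, 100.9]
wrist_force: [-0.0, -0.2, 1.6]
width: -0.003
finger_force: 1.0
```

{"fn": "apply_moves", "kwargs": {
  "delta_pos": [
    [0,0,0.01],
    [0,0,0.02],
    [0,0,0.025],
    [0,0,0.029],
    [0,0,0.031]
  ],
  "angular": [
    [0,0,0],
    [0,0,0],
    [0,0,0],
    [0,0,0],
    [0,0,0]
  ],
  "jaw": [0,0,0,0,0]
}}

```text
time: 2.2
eef_pos: [531.7, 212.9, 104.3]
tcp_rot: [180.0, -0.0, 100.9]
wrist_force: [-1.0, 0.4, 2.0]
width: 0.001
finger_force: 0.8
```

{"fn": "apply_moves", "kwargs": {
  "delta_pos": [
    [0,0,0.002],
    [0,0,0.003],
    [0,0,0.003]
  ],
  "angular": [
    [0,0,0],
    [0,0,0],
    [0,0,0]
  ],
  "jaw": [0,0,0]
}}

```text
time: 2.5
eef_pos: [531.9, 212.9, 102.8]
tcp_rot: [179.9, -0.0, 100.9]
wrist_force: [-6.9, -2.3, 22.7]
width: 0.002
finger_force: 11.5
```

{"fn": "apply_moves", "kwargs": {
  "delta_pos": [
    [0,0,-0.01],
    [0,0,-0.05],
    [0,0,-0.1],
    [0,0,-0.1]
  ],
  "angular": [
    [0,0,0],
    [0,0,0],
    [0,0,0],
    [0,0,0]
  ],
  "jaw": [0,0,0,0]
}}

```text
time: 2.9
eef_pos: [534.6, 213.7, 207.7]
tcp_rot: [179.4, -0.0, 100.9]
wrist_force: [0.8, 0.4, -0.8]
width: 0.001
finger_force: 0.0
```

```bash
python3 - <<'E'
from h import *
to(556.7,-221,150,96.5)
E
```

```text
t 2.9 pos [534.6 213.7 207.7] [ 1.7942e+02 -5.0000e-02  1.0089e+02] F [ 0.8  0.4 -0.8] w 0.001 | d [-0.4311, -0.061, 0.0567] [0.01, -0.0012, 0.0765]
```

{"fn": "apply_moves", "kwargs": {
  "delta_pos": [
    [-0.22,-0.03,0],
    [-0.22,-0.03,0],
    [-0.22,-0.03,0],
    [-0.22,-0.03,0],
    [-0.22,-0.03,0]
  ],
  "angular": [
    [0,0,0.077],
    [0,0,0.077],
    [0,0,0.077],
    [0,0,0.077],
    [0,0,0.077]
  ],
  "jaw": [0.05,0.05,0.05,0.05,0.05]
}}

```text
time: 3.4
eef_pos: [544.0, -12.6, 201.9]
tcp_rot: [179.9, 0.1, 96.3]
wrist_force: [0.4, 0.9, 0.0]
width: 0.588
finger_force: 0.0
```

```bash
python3 - <<'E'
from h import *
to(556.7,-221,150,96.5)
E
```

```text
t 3.4 pos [544.  -12.6 201.9] [1.7993e+02 6.0000e-02 9.6350e+01] F [0.4 0.9 0. ] w 0.588 | d [-0.2085, -0.0105, 0.0521] [0.0013, 0.001, -0.0027]
```

{"fn": "apply_moves", "kwargs": {
  "delta_pos": [
    [-0.05,-0.003,0],
    [-0.1,-0.005,0.01],
    [-0.15,-0.008,0.03],
    [-0.2,-0.01,0.052],
    [-0.208,-0.01,0.052]
  ],
  "angular": [
    [0,0,-0.003],
    [0,0,-0.003],
    [0,0,-0.003],
    [0,0,-0.003],
    [0,0,-0.003]
  ],
  "jaw": [0.05,0.05,0.05,0.05,0.05]
}}

```text
time: 3.9
eef_pos: [556.7, -220.4, 147.8]
tcp_rot: [-179.9, 0.0, 96.5]
wrist_force: [0.2, 0.9, -0.4]
width: 0.583
finger_force: 0.0
```

```bash
python3 - <<'E'
from h import *
import pickle
to(556.7,-221,20,96.5)
t=grab('top','t1');s=grab('side','s1'); pickle.dump({'top':t,'side':s},open('f1.pkl','wb'))
c=lambda i,x,y:cv2.resize(i['frame'][y:y+60,x:x+80,::-1],(400,300),interpolation=cv2.INTER_CUBIC)
cv2.imwrite('pics/b.png',np.vstack([np.hstack([c(t,220,165),c(s,236,150)]),np.hstack([c(t,370,180),c(s,350,220)])]))
E
```

```text
t 3.9 pos [ 556.7 -220.4  147.8] [-1.7995e+02  1.0000e-02  9.6490e+01] F [ 0.2  0.9 -0.4] w 0.583 | d [-0.0006, 0.0001, 0.1278] [-0.0009, 0.0001, -0.0001]
```

View pics/b.png

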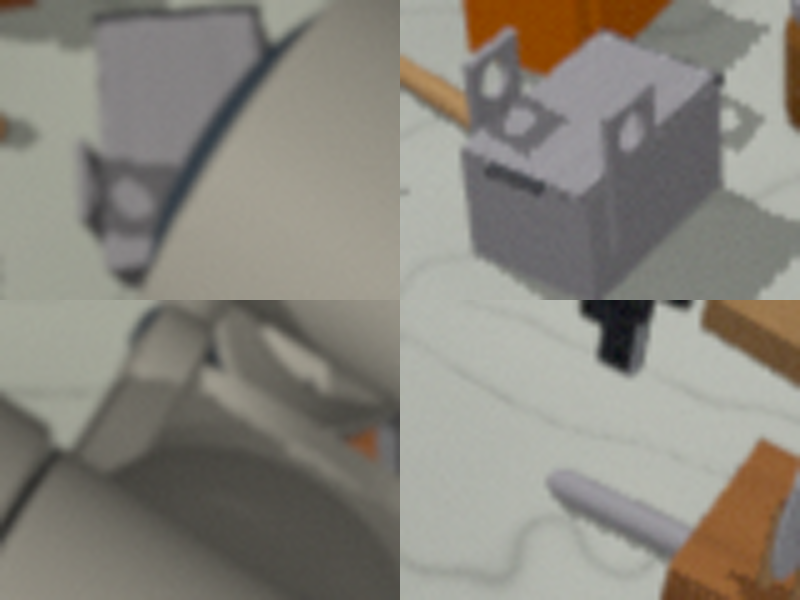

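The lid is shut. In the side view the eyes sit at crop px (492,82) and (632,130), and all the caddy's corners are visible. The bar is clear under the open fingers. Refitting the caddy from these points.

```bash
cat > m3.py <<'E'
from h import *
import pickle
from scipy.optimize import least_squares
F=pickle.load(open('f1.pkl','rb'));T,S=F['top'],F['side']
q=lambda x,y:(236+x/5-.5,150+y/5-.5)
z=lambda x,y:(220+x/5-.5,165+y/5-.5)
obs=[(q(92,82),(-30,50,108)),(q(232,130),(-30,-50,108)),(q(65,150),(-70,47,80)),(q(190,193),(-70,-47,80)),(q(200,298),(-70,-47,0)),(q(73,250),(-70,47,0)),(q(320,185),(70,-47,0)),(q(322,80),(70,-47,83)),
(q(115,28),(-8,50,130)),(q(65,65),(-52,50,130)),(q(255,86),(-8,-50,130)),(q(203,120),(-52,-50,130))]
z2=lambda x,y:(220+x/7.5-.5,155+y/7.5-.5)
tobs=[(z(97,18),(70,44,83)),(z(258,10),(70,-44,83)),(z2(190,502),(-70,47,0)),(z2(421,487),(-70,-47,0)),(z2(166,475),(-70,47,80)),(z2(416,463),(-70,-47,80)),(z2(127,405),(-52,53,130)),(z2(120,290),(-8,53,130))]
def res(v,w=3):
    r=R.from_euler('z',v[2],degrees=True); o=np.r_[v[:2],0]
    f=lambda F,ob:(proj(F,r.apply([m for _,m in ob])+o)-[p for p,_ in ob]).ravel()
    return np.r_[f(S,obs) if w&1 else [],f(T,tobs) if w&2 else []]
for w in(3,1,2):
    r=least_squares(res,[556,214,9],loss='soft_l1',args=(w,));print('fit',w,r.x.round(2));print(res(r.x,w).reshape(-1,2).round(1).tolist())
E
python3 m3.py
python3 - <<'E'
from h import *
import pickle
S=pickle.load(open('f1.pkl','rb'))['side']
q=lambda x,y:(350+x/5-.5,220+y/5-.5)
# shaft edges near tip & near rack
for p in [(160,180),(285,243)]: print(onz(S,q(*p),9))
E
```

```text
fit 3 [554.87 217.02  10.41]
[[0.6, -1.3], [-0.1, -0.4], [-0.6, -0.3], [-0.0, 1.5], [-0.3, 1.2], [0.4, 0.2], [1.1, -0.8], [0.1, -0.8], [-0.1, -0.2], [0.7, -0.3], [-0.7, -1.5], [0.9, -0.6], [1.0, 1.2], [-0.2, 0.6], [0.4, 1.2], [1.5, 0.8], [-0.6, 0.3], [-0.2, -0.6], [-0.8, 0.1], [-0.5, -0.5]]
fit 1 [553.4  216.16  10.46]
[[0.4, -1.0], [-0.2, -0.1], [-0.8, 0.1], [-0.2, 1.9], [-0.5, 1.5], [0.3, 0.5], [1.0, -0.5], [-0.0, -0.5], [-0.3, 0.2], [0.5, -0.0], [-0.8, -1.2], [0.7, -0.3]]
fit 2 [556.   217.17  10.57]
[[1.0, 0.8], [-0.3, 0.1], [0.5, 0.8], [1.5, 0.4], [-0.5, -0.1], [-0.1, -1.0], [-0.7, -0.2], [-0.5, -0.9]]
[ 551.90356178 -189.58841731    9.        ]
[ 559.3389047 -262.6072488    9.       ]
```

{"fn": "apply_moves", "kwargs": {
  "delta_pos": [
    [0,0,0.04],
    [0,0,0.08],
    [0,0,0.11],
    [0,0,0.12],
    [0,0,0.126]
  ],
  "angular": [
    [0,0,0],
    [0,0,0],
    [0,0,0],
    [0,0,0],
    [0,0,0]
  ],
  "jaw": [0.05,0.05,0.05,0.05,0.05]
}}

```text
time: 4.5
eef_pos: [557.5, -215.8, 23.5]
tcp_rot: [-180.0, -0.0, 96.7]
wrist_force: [-0.4, -1.1, 0.2]
width: 0.586
finger_force: 0.0
```

{"fn": "apply_moves", "kwargs": {
  "delta_pos": [
    [0,0,0.002],
    [0,0,0.002],
    [0,0,0.002],
    [0,0,0.002],
    [0,0,0.002]
  ],
  "angular": [
    [0,0,0],
    [0,0,0],
    [0,0,0],
    [0,0,0],
    [0,0,0]
  ],
  "jaw": [0.05,0.01,0.01,0.01,0.01],
  "force": 40
}}

```text
time: 5.0
eef_pos: [557.7, -216.9, 22.6]
tcp_rot: [179.9, 0.0, 96.6]
wrist_force: [-1.3, 1.0, 9.8]
width: 0.19
finger_force: 38.8
```

```bash
python3 -c "
from h import *
to(557.5-.113*170,-215.8+.9936*170,20,96.5)"
```

```text
t 5.0 pos [ 557.7 -216.9   22.6] [1.7991e+02 5.0000e-02 9.6630e+01] F [-1.3  1.   9.8] w 0.19 | d [0.1712, 0.0003, 0.0024] [0.0015, 0.0009, 0.0022]
```

{"fn": "apply_moves", "kwargs": {
  "delta_pos": [
    [0.01,0,-0.001],
    [0.03,0,-0.001],
    [0.05,0,-0.001],
    [0.075,0,-0.001],
    [0.1,0,-0.001]
  ],
  "angular": [
    [0,0,0],
    [0,0,0],
    [0,0,0],
    [0,0,0],
    [0,0,0]
  ],
  "jaw": [0.01,0.01,0.01,0.01,0.01]
}}

```text
time: 5.5
eef_pos: [545.4, -115.4, 22.7]
tcp_rot: [180.0, 0.0, 96.7]
wrist_force: [0.8, -1.6, 2.0]
width: 0.187
finger_force: 39.4
```

{"fn": "apply_moves", "kwargs": {
  "delta_pos": [
    [0.025,0,0],
    [0.05,0,0],
    [0.07,0,0],
    [0.08,0,0],
    [0.08,0,0]
  ],
  "angular": [
    [0,0,0],
    [0,0,0],
    [0,0,0],
    [0,0,0],
    [0,0,0]
  ],
  "jaw": [0.01,0.01,0.01,0.01,0.01]
}}

```text
time: 6.0
eef_pos: [535.8, -35.7, 22.6]
tcp_rot: [-180.0, -0.0, 96.8]
wrist_force: [-0.7, 3.3, 7.6]
width: 0.191
finger_force: 39.9
```

{"fn": "apply_moves", "kwargs": {
  "delta_pos": [
    [0,0,0],
    [0,0,0],
    [0,0,0],
    [0,0,-0.05],
    [0,0,-0.1]
  ],
  "angular": [
    [0,0,0],
    [0,0,0],
    [0,0,0],
    [0,0,0],
    [0,0,0]
  ],
  "jaw": [0.05,0.05,0.05,0.05,0.05]
}}

```text
time: 6.5
eef_pos: [535.2, -38.0, 122.2]
tcp_rot: [-179.8, -0.1, 96.6]
wrist_force: [1.5, -0.5, 1.6]
width: 0.582
finger_force: 0.0
```

{"fn": "apply_moves", "kwargs": {
  "delta_pos": [
    [-0.05,0,0],
    [-0.1,0,0],
    [-0.12,0,0],
    [-0.12,0,0]
  ],
  "angular": [
    [0,0,0],
    [0,0,0],
    [0,0,0],
    [0,0,0]
  ],
  "jaw": [0.05,0.05,0.05,0.05]
}}

```text
time: 6.9
eef_pos: [550.5, -160.3, 122.3]
tcp_rot: [180.0, 0.0, 96.4]
wrist_force: [-0.4, 0.4, 0.2]
width: 0.586
finger_force: 0.0
```

```bash
python3 - <<'E'
from h import *
import pickle
to(550,-155,23,96.7)
t=grab('top','t2');s=grab('side','s2'); pickle.dump({'top':t,'side':s},open('f2.pkl','wb'))
print(proj(s,[(551,-187+10,9),(532,0,9)]),proj(t,[(551,-187+10,9),(532,0,9)]))
c=lambda i,x,y:cv2.resize(i['frame'][y:y+90,x:x+120,::-1],(400,300),interpolation=cv2.INTER_CUBIC)
cv2.imwrite('pics/c.png',np.hstack([c(t,320,165),c(s,310,190)]))
E
```

```text
t 6.9 pos [ 550.5 -160.3  122.3] [1.7995e+02 5.0000e-02 9.6440e+01] F [-0.4  0.4  0.2] w 0.586 | d [0.0054, -0.0, 0.0993] [0.0008, 0.0008, -0.0045]
[[377.42184816 253.32443877]
 [322.87048051 226.12817348]] [[392.31227788 212.92892049]
 [331.80215596 212.91378503]]
```

View pics/c.png

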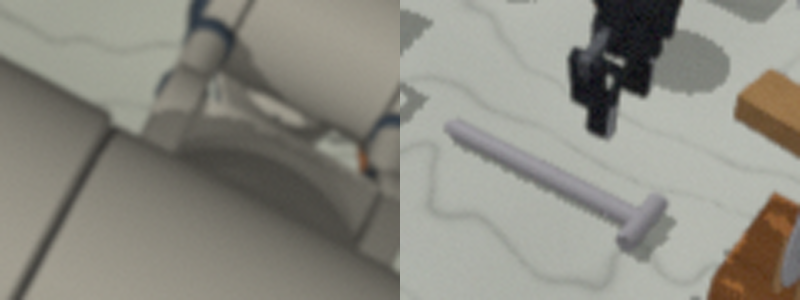

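The bar is clear of the rack: plain end at crop px (450,127), crossbar centre at (642,222).

```bash
python3 - <<'E'
from h import *
import pickle
s=pickle.load(open('f2.pkl','rb'))['side']
a=onz(s,(324.5,227.6),9);b=onz(s,(382.1,256.1),9)
d=a-b;print(a,b,np.linalg.norm(d),np.degrees(np.arctan2(d[1],d[0])))
E
```

```text
[530.57349011  -7.42267659   9.        ] [ 551.21894935 -192.00328227    9.        ] 185.73162083397915 96.38204360813769
```

{"fn": "apply_moves", "kwargs": {
  "delta_pos": [
    [0.005,0,0.04],
    [0.005,0,0.075],
    [0.005,0,0.095],
    [0.005,0,0.101],
    [0.005,0,0.101]
  ],
  "angular": [
    [0,0,0],
    [0,0,0],
    [0,0,0],
    [0,0,0],
    [0,0,0]
  ],
  "jaw": [0.05,0.05,0.05,0.05,0.05]
}}

```text
time: 7.5
eef_pos: [549.3, -151.2, 20.9]
tcp_rot: [-179.9, -0.0, 96.7]
wrist_force: [0.2, -0.5, -0.3]
width: 0.583
finger_force: 0.0
```

{"fn": "apply_moves", "kwargs": {
  "delta_pos": [
    [0,0,0],
    [0,0,0],
    [0,0,0],
    [0,0,0],
    [0,0,0]
  ],
  "angular": [
    [0,0,0],
    [0,0,0],
    [0,0,0],
    [0,0,0],
    [0,0,0]
  ],
  "jaw": [0.01,0.01,0.01,0.01,0.01],
  "force": 90
}}

```text
time: 8.0
eef_pos: [550.3, -152.2, 22.8]
tcp_rot: [179.9, 0.0, 96.6]
wrist_force: [-1.4, 2.9, 14.7]
width: 0.166
finger_force: 88.0
```

```bash
python3 -c "
from h import *
to(549.1,-155,23,96.5)"
```

```text
t 8.0 pos [ 550.3 -152.2   22.8] [1.7989e+02 5.0000e-02 9.6650e+01] F [-1.4  2.9 14.7] w 0.166 | d [-0.0026, -0.0015, -0.0002] [0.0019, 0.0008, 0.0026]
```

{"fn": "apply_moves", "kwargs": {
  "delta_pos": [
    [0,0,-0.02],
    [0,0,-0.05],
    [0,0,-0.08],
    [0,0,-0.099],
    [0,0,-0.099]
  ],
  "angular": [
    [0,0,0],
    [0,0,0],
    [0,0,0],
    [0,0,0],
    [0,0,0]
  ],
  "jaw": [0.01,0.01,0.01,0.01,0.01]
}}

```text
time: 8.5
eef_pos: [551.1, -152.7, 123.4]
tcp_rot: [179.7, 0.1, 96.6]
wrist_force: [-0.3, -0.3, -1.5]
width: 0.168
finger_force: 88.7
```

```bash
python3 -c "
from h import *
to(567.7,-14.8,121.8,100.5)"
```

```text
t 8.5 pos [ 551.1 -152.7  123.4] [1.7974e+02 1.4000e-01 9.6640e+01] F [-0.3 -0.3 -1.5] w 0.168 | d [0.135, 0.0325, 0.0014] [0.0045, 0.0026, -0.0673]
```

{"fn": "apply_moves", "kwargs": {
  "delta_pos": [
    [0.03,0.01,0],
    [0.07,0.02,0],
    [0.11,0.03,0],
    [0.135,0.0325,0],
    [0.135,0.0325,0]
  ],
  "angular": [
    [0,0,-0.02],
    [0,0,-0.04],
    [0,0,-0.067],
    [0,0,-0.067],
    [0,0,-0.067]
  ],
  "jaw": [0.01,0.01,0.01,0.01,0.01]
}}

```text
time: 9.0
eef_pos: [565.6, -11.2, 119.6]
tcp_rot: [-179.9, -0.1, 100.7]
wrist_force: [-0.3, 0.7, -1.8]
width: 0.167
finger_force: 88.8
```

{"fn": "apply_moves", "kwargs": {
  "delta_pos": [
    [0,0,0],
    [0,0,0]
  ],
  "angular": [
    [0,0,0],
    [0,0,0]
  ],
  "jaw": [0.01,0.01]
}}

```text
time: 9.2
eef_pos: [566.2, -14.9, 119.9]
tcp_rot: [-180.0, 0.0, 100.5]
wrist_force: [0.3, 0.7, -2.8]
width: 0.162
finger_force: 88.8
```

```bash
python3 - <<'E'
from h import *
import pickle
to(567.7,-14.8,121.8,100.5)
t=grab('top','t3');s=grab('side','s3'); pickle.dump({'top':t,'side':s},open('f3.pkl','wb'))
c=lambda i,x,y:cv2.resize(i['frame'][y:y+75,x:x+100,::-1],(400,300),interpolation=cv2.INTER_CUBIC)
cv2.imwrite('pics/d.png',np.hstack([c(t,225,160),c(s,240,140)]))
E
```

```text
t 9.2 pos [566.2 -14.9 119.9] [-179.98    0.    100.46] F [ 0.3  0.7 -2.8] w 0.162 | d [-0.0002, 0.0015, -0.0019] [-0.0004, 0.0, -0.0007]
```

View pics/d.png

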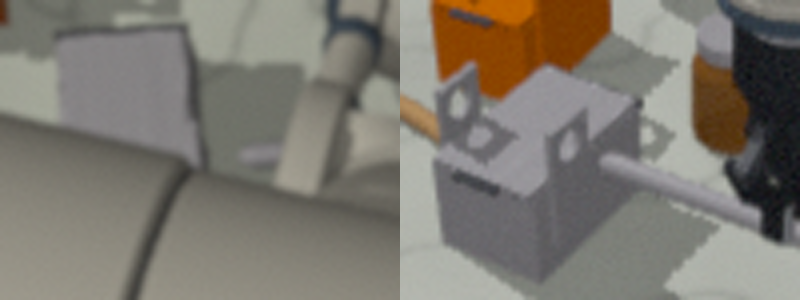

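The tip is visible in both views, at top crop px (242,157) and side crop px (602,160). The eyes in the side crop are at (460,108) and (570,148).

```bash
python3 - <<'E'
from h import *
import pickle
F=pickle.load(open('f3.pkl','rb'));T,S=F['top'],F['side']
q=lambda x,y:(240+x/4-.5,140+y/4-.5)
P,g=two(T,(285,198.75),S,q(202,160));print('tip two',P,g)
u=np.array([-.1822,.9833,0]);tcp=np.array([566.2,-14.9,119.9]);
tip=tcp+147*u+[0,0,-13.8];print('tip kin',tip)
X=[tip,tip-100*u]+[np.array([534.9,162.2,108]),np.array([534.9,162.2,108])+100*u]
print('side proj tip,shaft-100,eyeR,eyeL',proj(S,X).round(1).tolist(),'seen',[q(202,160),q(345,210),q(170,148),q(60,108)])
print('top',proj(T,X).round(1).tolist())
# measured eye via side ray at z=108
for p in [(170,148),(60,108)]: print('eye',onz(S,q(*p),108))
print('tip on z=106',onz(S,q(202,160),106),onz(T,(285,198.75),106))
E
```

```text
tip two [540.06461103 134.01259556 103.41268084] 1.262037148540479
tip kin [539.4166 129.6451 106.1   ]
side proj tip,shaft-100,eyeR,eyeL [[291.1, 179.4], [320.9, 190.9], [282.0, 175.1], [254.7, 164.5]] seen [(290.0, 179.5), (325.75, 192.0), (282.0, 176.5), (254.5, 166.5)]
top [[286.3, 199.1], [322.6, 196.4], [274.3, 199.3], [237.9, 202.0]]
eye [530.00320023 157.22003054 108.        ]
eye [509.66302597 253.37278018 108.        ]
tip on z=106 [537.19140946 131.90678698 106.        ] [540.04339352 133.39028268 106.        ]
```

Top and side errors agree: the axis is known to about 2 mm. I'll bring the tip close to the eye and compare them directly.

{"fn": "apply_moves", "kwargs": {
  "delta_pos": [
    [0.01,0.0015,-0.002],
    [0.02,0.0015,-0.002],
    [0.02,0.0015,-0.002],
    [0.02,0.0015,-0.002]
  ],
  "angular": [
    [0,0,0],
    [0,0,0],
    [0,0,0],
    [0,0,0]
  ],
  "jaw": [0.01,0.01,0.01,0.01]
}}

```text
time: 9.7
eef_pos: [564.1, 6.0, 122.3]
tcp_rot: [180.0, 0.0, 100.5]
wrist_force: [-1.1, -0.5, -2.4]
width: 0.169
finger_force: 88.8
```

```bash
python3 - <<'E'
from h import *
import pickle
to(567.7-20*.1822,-14.8+20*.9833,121.8,100.5)
t=grab('top','t4');s=grab('side','s4'); pickle.dump({'top':t,'side':s},open('f4.pkl','wb'))
c=lambda i,x,y:cv2.resize(i['frame'][y:y+30,x:x+40,::-1],(400,300),interpolation=cv2.INTER_CUBIC)
a=np.hstack([c(t,270,180),c(s,266,160)])
b=np.hstack([c(s,240,150),c(s,290,170)])
cv2.imwrite('pics/e.png',np.vstack([a,b]))
E
```

```text
t 9.7 pos [564.1   6.  122.3] [180.     0.   100.53] F [-1.1 -0.5 -2.4] w 0.169 | d [-0.0011, -0.0003, 0.0005] [0.0, 0.0001, 0.0005]
```

View pics/e.png

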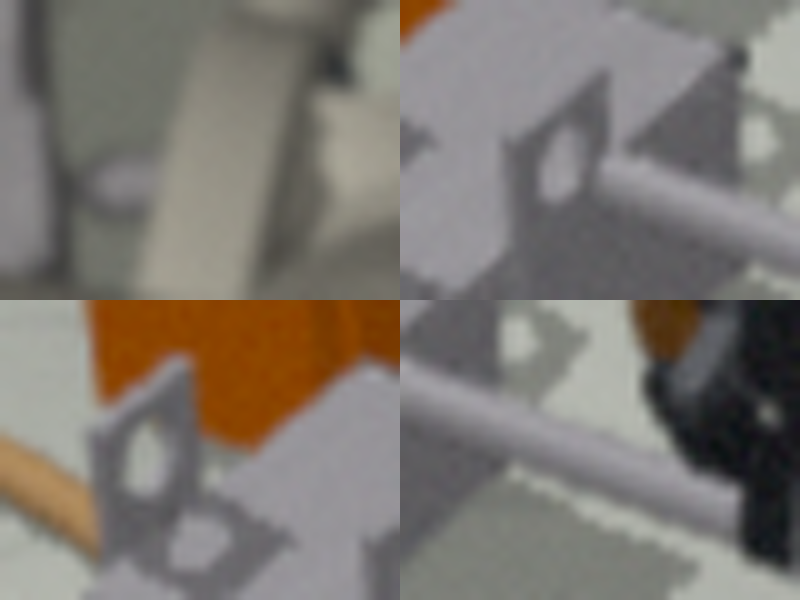

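In the side view the bar axis extrapolates to within 1 px of both eyes (right (282,176), left (254.5,165.5)). I'll shift about 1 mm toward −x and down, then enter the first eye slowly.

{"fn": "apply_moves", "kwargs": {
  "delta_pos": [
    [0.003,-0.001,0.001],
    [0.008,-0.001,0.001],
    [0.013,-0.001,0.001],
    [0.018,-0.001,0.001],
    [0.023,-0.001,0.001]
  ],
  "angular": [
    [0,0,0],
    [0,0,0],
    [0,0,0],
    [0,0,0],
    [0,0,0]
  ],
  "jaw": [0.01,0.01,0.01,0.01,0.01]
}}

```text
time: 10.3
eef_pos: [558.9, 28.6, 121.3]
tcp_rot: [-180.0, -0.0, 100.5]
wrist_force: [-0.4, -0.1, -2.7]
width: 0.169
finger_force: 88.8
```

{"fn": "apply_moves", "kwargs": {
  "delta_pos": [
    [0.01,0,0],
    [0.02,0,0],
    [0.03,0,0],
    [0.04,0,0],
    [0.05,0,0]
  ],
  "angular": [
    [0,0,0],
    [0,0,0],
    [0,0,0],
    [0,0,0],
    [0,0,0]
  ],
  "jaw": [0.01,0.01,0.01,0.01,0.01]
}}

```text
time: 10.8
eef_pos: [549.7, 78.2, 121.3]
tcp_rot: [180.0, -0.0, 100.5]
wrist_force: [0.0, 0.2, -2.4]
width: 0.168
finger_force: 88.8
```

```bash
python3 - <<'E'
from h import *
import pickle
to(534.9-130*-.1822,162.2-130*.9833,121.3,100.5)
s=grab('side','s5'); pickle.dump({'side':s},open('f5.pkl','wb'))
c=lambda i,x,y:cv2.resize(i['frame'][y:y+45,x:x+60,::-1],(800,600),interpolation=cv2.INTER_CUBIC)
cv2.imwrite('pics/f.png',c(s,245,150))
E
```

```text
t 10.8 pos [549.7  78.2 121.3] [180.   -0.  100.5] F [ 0.   0.2 -2.4] w 0.168 | d [-0.0448, 0.0008, 0.0] [0.0, -0.0, -0.0]
```

View pics/f.png

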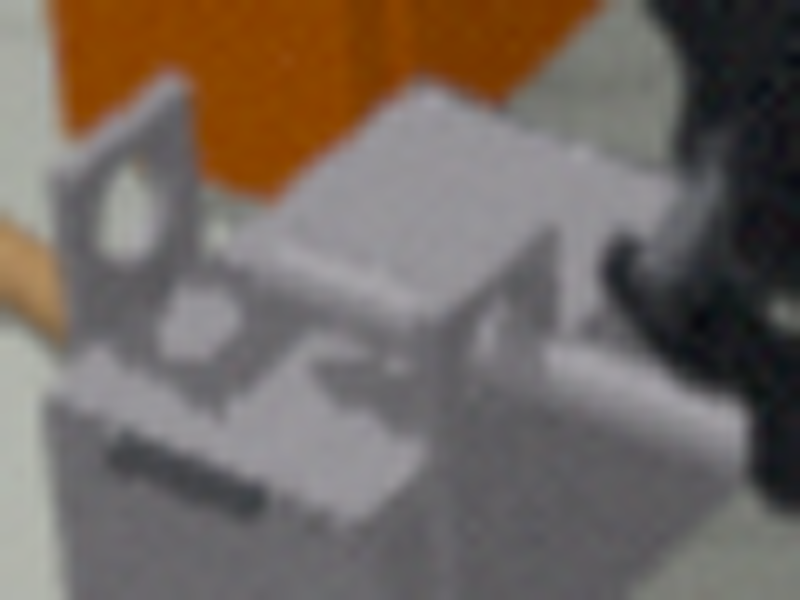

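The bar is through the first eye and its tip, near (240,252), lines up with the second eye at (133,213). Continuing.

{"fn": "apply_moves", "kwargs": {
  "delta_pos": [
    [0.01,0,0],
    [0.02,0,0],
    [0.028,0,0],
    [0.036,0,0],
    [0.042,0,0]
  ],
  "angular": [
    [0,0,0],
    [0,0,0],
    [0,0,0],
    [0,0,0],
    [0,0,0]
  ],
  "jaw": [0.01,0.01,0.01,0.01,0.01]
}}

```text
time: 11.35
eef_pos: [542.1, 119.3, 121.3]
tcp_rot: [-180.0, -0.0, 100.5]
wrist_force: [-0.3, 0.4, -2.9]
width: 0.169
finger_force: 88.8
```

{"fn": "apply_moves", "kwargs": {
  "delta_pos": [
    [0.006,0,0],
    [0.011,0,0],
    [0.011,0,0]
  ],
  "angular": [
    [0,0,0],
    [0,0,0],
    [0,0,0]
  ],
  "jaw": [0.01,0.01,0.01]
}}

```text
time: 11.65
eef_pos: [540.1, 129.9, 121.3]
tcp_rot: [-180.0, -0.0, 100.5]
wrist_force: [-0.0, -0.7, -2.5]
width: 0.166
finger_force: 88.8
```

```bash
python3 - <<'E'
from h import *
import pickle
to(534.9-130*-.1822,162.2-130*.9833,121.3,100.5)
s=grab('side','s6');t=grab('top','t6'); pickle.dump({'side':s,'top':t},open('f6.pkl','wb'))
c=lambda i,x,y:cv2.resize(i['frame'][y:y+60,x:x+40,::-1],(400,600),interpolation=cv2.INTER_CUBIC)
cv2.imwrite('pics/g.png',np.hstack([c(s,235,140),c(t,215,165)]))
e=np.array([534.9,162.2,108]);u=np.array([-.1822,.9833,0])
for d in(103,113,118,123): print(d,((proj(s,[e+u*d])[0]-[235,140]+.5)*10).round(),((proj(t,[e+u*d])[0]-[215,165]+.5)*10).round())
E
```

```text
t 11.65 pos [540.1 129.9 121.3] [-180.     -0.    100.51] F [-0.  -0.7 -2.5] w 0.166 | d [-0.0973, 0.0007, -0.0] [-0.0, -0.0001, 0.0002]
103 [194. 247.] [223. 376.]
113 [167. 237.] [186. 379.]
118 [154. 232.] [168. 380.]
123 [141. 227.] [150. 382.]
```

View pics/g.png

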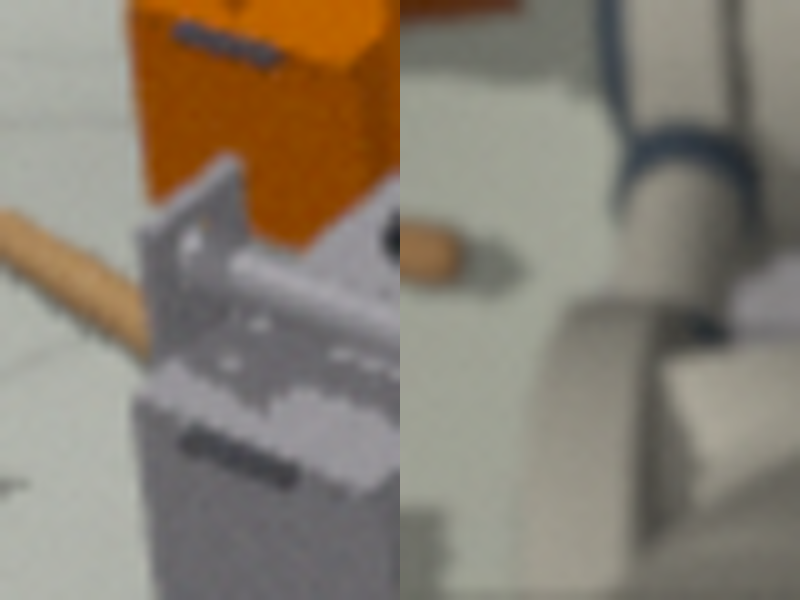

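The bar's end now fills the second eye (slivers of background around it at (190,240) and (205,222)), and the lug hides the tip. I'll advance 3 mm, lower a little, let go and back off to check.

{"fn": "apply_moves", "kwargs": {
  "delta_pos": [
    [0.003,0,0],
    [0.003,0,0.002],
    [0.003,0,0.002],
    [0.003,0,0.002],
    [0.003,0,0.002]
  ],
  "angular": [
    [0,0,0],
    [0,0,0],
    [0,0,0],
    [0,0,0],
    [0,0,0]
  ],
  "jaw": [0.01,0.01,0.024,0.035,0.05]
}}

```text
time: 12.25
eef_pos: [539.8, 132.3, 119.4]
tcp_rot: [180.0, 0.0, 100.5]
wrist_force: [0.1, 0.4, 0.3]
width: 0.561
finger_force: 0.0
```

{"fn": "apply_moves", "kwargs": {
  "delta_pos": [
    [0,0,0],
    [0,0,0],
    [0,0,-0.02],
    [0,0,-0.06],
    [0,0,-0.1]
  ],
  "angular": [
    [0,0,0],
    [0,0,0],
    [0,0,0],
    [0,0,0],
    [0,0,0]
  ],
  "jaw": [0.05,0.05,0.05,0.05,0.05]
}}

```text
time: 12.75
eef_pos: [539.2, 132.2, 220.1]
tcp_rot: [-179.9, -0.0, 100.5]
wrist_force: [1.0, -0.1, 1.0]
width: 0.587
finger_force: 0.0
```

{"fn": "apply_moves", "kwargs": {
  "delta_pos": [
    [-0.05,0,0],
    [-0.1,0,0],
    [-0.15,0,0],
    [-0.2,0,0],
    [-0.25,0,0]
  ],
  "angular": [
    [0,0,0],
    [0,0,0],
    [0,0,0],
    [0,0,0],
    [0,0,0]
  ],
  "jaw": [0.05,0.05,0.05,0.05,0.05]
}}

```text
time: 13.25
eef_pos: [585.2, -115.6, 219.5]
tcp_rot: [180.0, 0.0, 100.5]
wrist_force: [0.3, 1.5, 0.0]
width: 0.587
finger_force: 0.0
```

{"fn": "apply_moves", "kwargs": {
  "delta_pos": [
    [-0.05,0,0],
    [-0.1,0,0],
    [-0.1,0,0],
    [-0.1,0,0],
    [-0.1,0,0]
  ],
  "angular": [
    [0,0,0],
    [0,0,0],
    [0,0,0],
    [0,0,0],
    [0,0,0]
  ],
  "jaw": [0.05,0.05,0.05,0.05,0.05]
}}

```text
time: 13.75
eef_pos: [603.2, -211.0, 219.2]
tcp_rot: [-180.0, -0.0, 100.5]
wrist_force: [-0.1, 0.6, 0.4]
width: 0.585
finger_force: 0.0
```

```bash
python3 - <<'E'
from h import *
import pickle
s=grab('side','s7');t=grab('top','t7'); pickle.dump({'side':s,'top':t},open('f7.pkl','wb'))
c=lambda i,x,y:cv2.resize(i['frame'][y:y+70,x:x+93,::-1],(400,300),interpolation=cv2.INTER_CUBIC)
cv2.imwrite('pics/h.png',np.hstack([c(t,215,155),c(s,235,140)]))
e=np.array([534.9,162.2,105]);u=np.array([-.1822,.9833,0]);k=400/93
for d in(-72,103,113,118,123): print(d,((proj(s,[e+u*d])[0]-[235,140]+.5)*k).round(),((proj(t,[e+u*d])[0]-[215,155]+.5)*k).round())
E
```

```text
-72 [294. 191.] [370. 185.]
103 [ 84. 110.] [ 97. 206.]
113 [ 72. 106.] [ 81. 207.]
118 [ 67. 103.] [ 73. 207.]
123 [ 61. 101.] [ 65. 208.]
```

View pics/h.png

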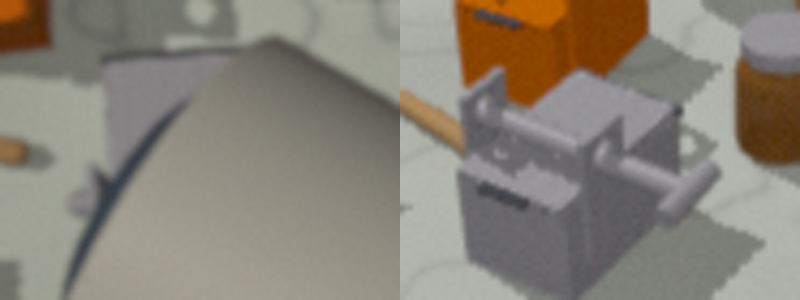

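The top view shows the plain end at crop px (67,202), about 18 mm beyond the left lug's outer face (x ≈ 97). The side view shows the crossbar at (690,192), which gives the same figure. The lid is shut and the gripper is clear, so I'm handing in.

```bash
python3 -c "
from h import *
print(finish_job())"
```

```text
the job is handed in; nothing more can be done
None
```

The job is handed in: I shut the lid, drew the bar from the rack and slid it through both eyes with its plain end about 18 mm clear, then let go, all in about 14 s of robot time; I viewed 12 pictures, though, two over the limit of 10.

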